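# Uncover and scan the contactor label

## Robot

A 6-joint arm with a two-finger parallel gripper is mounted at the origin on the work surface. World frame = base frame: x ahead of the robot, y to its left, z up, the work surface at z = 0. Lengths are in mm, angles in rad, forces in N, time in s.
With the tool pointing down it reaches from about 275 to 775 mm from the base axis. Payload 14.6 kg.
Tool frame: the origin (TCP) lies between the finger pads; the fingertips stand 11 mm ahead of it and the grasp point (between the pads) lies 8 mm behind it; z points along the fingers, y is the line along which they close (so a half turn about z gives the same grasp; the last joint's range is limited). The gripper opens to 85 mm and grips with 20 to 120 N. Pads are 22 mm wide; open, the fingers measure 114 mm over their backs; the gripper's body (76 mm by 85 mm) begins 54 mm behind the grasp point. The pads swing forward as they close: fully open they stand 13 mm farther back than shut.
Start: joints at [-1.349, 0.263, -0.048, 1.259, 0, 1.415], TCP at [193.166, -488.175, 242.278] pointing down, gripper open.
Joint ranges: [-2.65, 2.65], [-0.89, 1.7], [-1.18, 1.37], [-2.13, 2.11], [-1.35, 1.29], [-3.14, 3.14]. Speed limits (rad/s): [1.89, 1.89, 2.57, 2.79, 3.14, 3.14].

## Interface

Orientations are given as a unit quaternion [x, y, z, w].
In Python, from cell import env gives the robot as it stands.
- The arm moves only by the shell command python3 shift.py 'ROWS' [FORCE]. ROWS is a JSON list of rows, 1 to 8 of them, each of 5 numbers: the finger opening in mm, then dx, dy, dz in mm, then a turn about the tool's z in rad; each row shifts and turns the commanded pose from where the row before left it, along the tool's axes as they then stand; what a row does not reach is not made up. A row lasts 1/8 s, in which the tool goes at most 62.5 mm and 0.188 rad, less where a joint would pass 70% of its speed; a pose out of reach is approached as far as the arm can. The fingers move at their own pace and stop on an object; FORCE is the grip in N (left out, the last holds). Time passes only in rows, so rows that do not move let the fingers close. It prints the time, the measured TCP pose, the force, the opening and the grip force at its end.
- env.get_obs(): the state, without advancing time (a new reading comes with each control period).
- env.capture(name): name is "scene" or "top" or "wrist"; returns a dict with "pixels" (480x640x3 uint8, red, green, blue), "intrinsics" (3x3 intrinsics, pixels), "rvec" (rotation vector, rad) and "tvec" (3), from world to camera coordinates, as OpenCV has them; the wrist camera has in their place "T_tool_cam" (4x4, takes a point from camera to tool coordinates, whose origin is the TCP and whose axes are the flange's). Camera axes: x right, y down, z forward; pixel columns grow to the right and rows downward; lengths in mm; the calibration is good to about 2 mm. A picture is of the moment at which its call begins: read the wrist's pose just before it. There is no depth.
- env.hand_in(): hands the job in; it is judged then, once.
The state is a dict: "clock": time; "joint_positions": joint angles; "joint_velocities": joint speeds; "joint_efforts": joint torques, N m; "tool_pos": TCP position; "orientation": TCP orientation; "ft_force": force on the tool from outside, world axes, zero at the start; "torque": the same for the moment, N m; "grip_width": finger opening in mm; "finger_force": force on a finger pad.
Only numpy, scipy, OpenCV 4.12 (cv2) and the standard library are available. Lean on these libraries where they do the work, as an engineer would, in place of code of your own. Each camera call takes 0.05 s, during which the arm holds its last target. There are 200 camera calls.

## Task

Lift the cover plate level and straight up off its two pins and lay it flat, centred, on the rubber mat. Then pick up the hand scanner, aim its window squarely at the middle of the label on the contactor unit from about 80 mm away and hold it steady there for two seconds without touching the unit. Finally lay the scanner back on the middle of its dock, flat side down, let go, and leave the other things on the bench where they are.

Things in the scene. Friction and masses are not known exactly. Their poses are not given: they have to be found in the camera images.
- unit: Fixed contactor unit: aluminium base 150 x 160 x 10 mm; black block 80 mm wide, flat top at 70 mm, its -x side a 45 degree slope with the label. Two 18 mm posts at x -15, y +-62 mm carry the cover on shoulders at z 95 mm; an 8 mm pin on each rises to z 125 mm. Origin: at bench height, 10 mm in +x from the base's middle; +x points away from the label side, z up.
- label (a point): Middle of the label, a white paper rectangle of 50 mm (up the slope) x 60 mm with a square dark code and bars. In the unit frame at x -52.5, y 0, z 47.5 mm. Its z axis is the outward normal: up and towards the unit's -x at 45 degrees; y is the unit's y. The cover hides it from above at first.
- cover: Loose white plastic plate 120 (x) x 150 (y) x 6 mm, 0.25 kg, two 12 mm holes at y +-62 mm over the unit's pins; it must rise 30 mm to clear them. Black bridge handle on top: bar 84 mm along y, 16 mm thick, 31 to 51 mm above the underside. Origin: middle of the underside; it starts at x -15, y 0, z 95 mm on the unit, axes parallel to the unit's.
- cover_handle (a point): Middle of the cover's handle bar, 41 mm above the plate's underside; grip it here from above, closing along the cover's x.
- mat: Fixed black rubber mat, 170 (x) x 190 (y) x 4 mm, flat on the bench, left or right of the unit. Origin: middle of its underside.
- dock: Fixed flat aluminium block with a thin white pad on top, 190 (x) x 100 (y) x 15 mm on the other side, on which the scanner lies. Origin: middle of its underside; x along its length.
- scanner: Loose hand scanner, 0.22 kg: grey handle 34 mm wide (y), 30 mm high, x -85 to +40 mm, flat underside; black head at its +x end, 60 mm wide, x 22 to 78 mm, 2 to 58 mm above the underside. The glass window in the head looks forward and down at 45 degrees. Origin: on the handle's underside, 40 mm behind its front end. Lies on the dock, z up, x within about 7 degrees of the dock's x.
- window (a point): Middle of the scanner's window, at x 65.6, y 0, z 14.4 mm in the scanner frame. Its z axis is the viewing direction (scanner +x and -z at 45 degrees).
- scanner_grip (a point): Grip point on the scanner's handle at x -15, y 0, z 22 mm in the scanner frame, near its centre of mass; grip across y from above.
- meter: Bystander: yellow multimeter lying flat, 140 x 75 x 35 mm, beyond the mat or dock on the right (-y). Origin: middle of its underside.
- housing: Bystander: white and orange plastic housing, 60 x 60 x 55 mm, beyond the mat or dock on the left (+y). Origin: middle of its underside.
- screwdriver: Bystander: screwdriver, about 200 mm long and 30 mm thick, lying between the robot and the unit. Origin: middle of its underside; x from handle to tip.

How it is judged:
By the outcome, as a careful person would: the job done as asked, in the order asked, and still so for the second after the job is handed in, with the robot touching nothing.
It also fails if it takes over 64 s, if anything falls off the work surface, if the arm or the gripper's body presses on something with over 40 N, if the wrist force passes 120 N, or if a joint passes its speed limit or range.

## Working session

There is one attempt and no reset: what is moved stays moved. The work goes in short steps, Python scripts to look and compute and a shell command to move; the robot and the scene stay as the last step left them, time stands still between calls to the robot, and variables do not carry over. Pictures are saved under pics/ and viewed, at most 10 in all, crops included, and the job is handed in when it is done.

```bash
ls; mkdir -p pics
python3 - <<'E'
from cell import env
import cv2
o=env.get_obs();print(o['clock'],o['tool_pos'],o['orientation'])
for n in("scene","top"):
    c=env.capture(n);cv2.imwrite(f'pics/{n}0.png',c['pixels'][:,:,::-1]);print(n,c['intrinsics'],c['rvec'],c['tvec'])
c=env.capture("wrist");print(c['T_tool_cam'],c['intrinsics'])
E
```

```text
cell.py
pics
shift.py
0.0 [ 193.10385113 -487.89436606  241.81829394] [ 9.82303923e-01  1.87293088e-01 -2.83463876e-05 -5.48088138e-04]
scene [[563.22254218   0.         313.47373643]
 [  0.         563.22254218 235.64624422]
 [  0.           0.           1.        ]] [ 1.9111974   1.74160182 -0.58125008] [ -60.89783146 -405.24030486 1643.19978096]
top [[534.34496268   0.         326.82007219]
 [  0.         534.34496268 237.92741295]
 [  0.           0.           1.        ]] [ 2.18958925 -2.18454861  0.08327005] [   6.7865469   592.84615049 1212.87554497]
[[-5.28661570e-04 -9.57573810e-01 -2.88187646e-01  7.40311067e+01]
 [ 9.99999860e-01 -5.17261303e-04 -1.15708008e-04  1.00481489e-01]
 [-3.82693593e-05 -2.88187667e-01  9.57573949e-01 -1.31780964e+02]
 [ 0.00000000e+00  0.00000000e+00  0.00000000e+00  1.00000000e+00]] [[423.02191045   0.         314.25875357]
 [  0.         423.02191045 237.90702877]
 [  0.           0.           1.        ]]
```

View pics/top0.png

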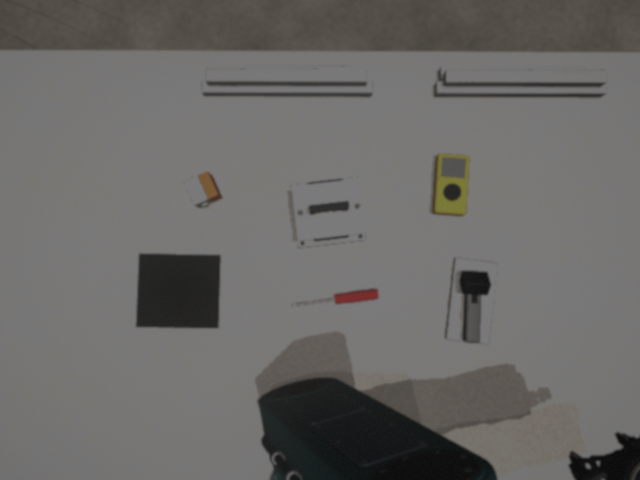

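View pics/scene0.png

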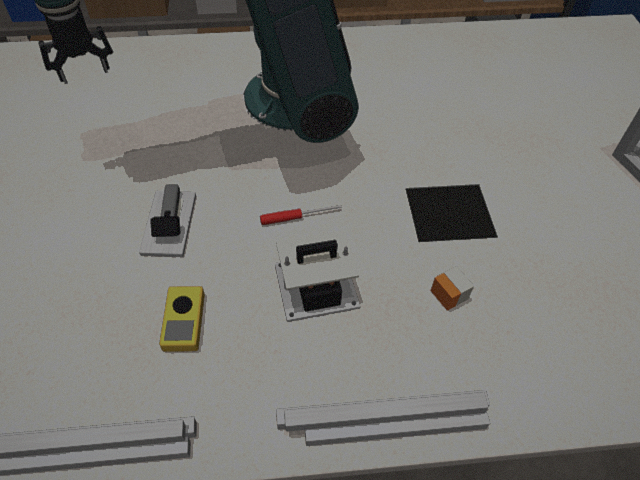

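```bash
cat > h.py <<'E'
import numpy as np, cv2
from scipy.spatial.transform import Rotation as R
from cell import env
def cam(n):
    o=env.get_obs(); c=env.capture(n); K=c['intrinsics']
    if n=='wrist':
        Rt=R.from_quat(o['orientation']).as_matrix(); T=c['T_tool_cam']
        return c['pixels'],K,Rt@T[:3,:3],Rt@T[:3,3]+o['tool_pos']
    M=cv2.Rodrigues(np.array(c['rvec'],float))[0]; return c['pixels'],K,M.T,-M.T@np.ravel(c['tvec'])
def ray(c,uv,z):
    _,K,A,p=c; uv=np.atleast_2d(uv).astype(float)
    d=(np.linalg.inv(K)@np.c_[uv,np.ones(len(uv))].T).T@A.T
    return p+d*((z-p[2])/d[:,2])[:,None]
def blob(c,f,roi,z,n=1):
    """largest dark/bright blobs under mask f in roi (x0,y0,x1,y1): world rect on plane z"""
    x0,y0,x1,y1=roi; m=np.zeros(c[0].shape[:2],np.uint8)
    m[y0:y1,x0:x1]=f(c[0].astype(int))[y0:y1,x0:x1]
    cs=sorted(cv2.findContours(m,cv2.RETR_EXTERNAL,cv2.CHAIN_APPROX_NONE)[0],key=cv2.contourArea)[::-1][:n]
    out=[]
    for k in cs:
        w=ray(c,k[:,0],z)[:,:2].astype(np.float32); (cx,cy),(a,b),t=cv2.minAreaRect(w)
        if a<b: a,b,t=b,a,t+90
        out.append((np.round([cx,cy,a,b],1),round((t+90)%180-90,2),k[:,0].min(0),k[:,0].max(0)))
    return out
dark=lambda p:p.max(2)<60
E
python3 - <<'E'
from h import *
c=cam('top')
print('cam',c[3])
print('mat',blob(c,dark,(120,235,240,345),4))
print('handle',blob(c,dark,(300,195,355,220),146))
print('head',blob(c,dark,(455,265,495,298),73))
print('sc handle',blob(c,lambda p:(p.max(2)>60)&(p.max(2)<125),(455,296,490,345),45))
print('dock px brightness',c[0][260:345:12,455],c[0][320,440:500:4,0])
print(ray(c,[[301,243],[365,237],[291,187]],10), ray(c,[[301,212],[357,206]],125))
print('driver',blob(c,lambda p:(p[:,:,0]>100)&(p[:,:,1]<70),(280,280,390,315),15))
g=cv2.resize(c[0][170:350,270:510,::-1],None,fx=3.3,fy=3.3,interpolation=cv2.INTER_CUBIC);cv2.imwrite('pics/t1.png',g)
E
```

```text
cam [ 504.4872121    13.568657   1252.15344401]
mat [(array([470.8, 353.2, 185.6, 164.7]), 89.27, array([137, 255], dtype=int32), array([219, 326], dtype=int32))]
handle [(array([648. ,   5.3,  78.4,  14.2]), -84.1, array([310, 203], dtype=int32), array([347, 212], dtype=int32))]
head [(array([ 488. , -317. ,   63.9,   57.2]), 89.1, array([460, 271], dtype=int32), array([489, 297], dtype=int32))]
sc handle [(array([ 407.5, -317.9,  108.1,   76.6]), -0.86, array([455, 296], dtype=int32), array([489, 344], dtype=int32))]
dock px brightness [[100  98  98]
 [113 112 112]
 [108 107 107]
 [121 121 122]
 [122 121 122]
 [122 121 122]
 [123 122 123]
 [122 121 120]] [122 120  95 122 122 115  48  81  84  81  93 122 121 118 122]
[[581.6443247   68.20138222  10.        ]
 [596.0224714  -80.91593142  10.        ]
 [713.20773479  92.39294916  10.        ]] [[640.39965363  63.51241672 125.        ]
 [653.54412954 -55.36306411 125.        ]]
driver [(array([458.1, -59.6,  97.2,  20.3]), -82.33, array([335, 290], dtype=int32), array([377, 303], dtype=int32))]
```

View pics/t1.png

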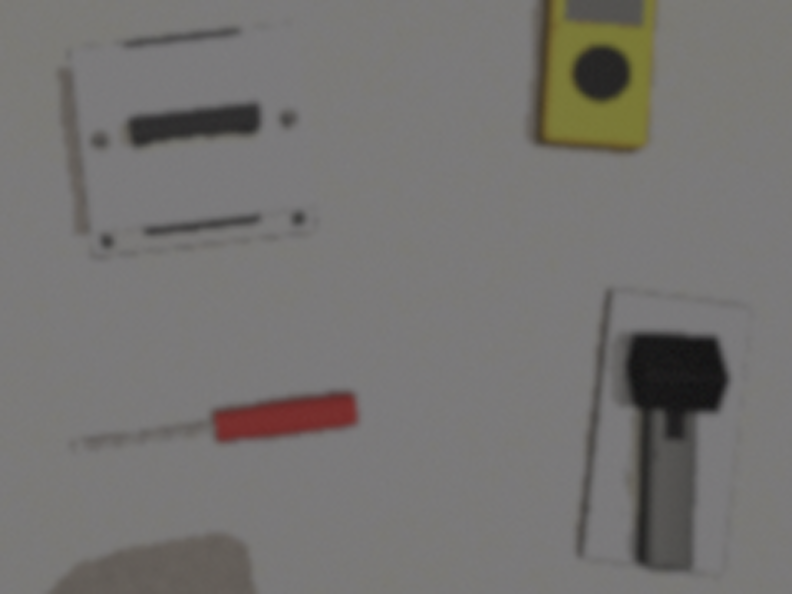

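```bash
cat >> h.py <<'E'
def go(x,y,z,yaw):
    o=env.get_obs(); Q=R.from_quat(o['orientation']).as_matrix()
    cur=np.degrees(np.arctan2(Q[1,0],Q[0,0])); t=-((yaw-cur+180)%360-180)
    d=np.array([x,y,z])-o['tool_pos']; d1=Q.T@d
    d2=R.from_euler('z',np.radians(t)).as_matrix().T@d1
    print('t%.2f'%o['clock'],'tcp',np.round(o['tool_pos'],1),'yaw %.2f'%cur,'tilt',np.round(np.degrees(Q[:2,2]),2),'w %.1f'%o['grip_width'],'F',np.round(o['ft_force'],1))
    print(' delta now-axes',np.round(d1,1),'turn %.3f'%np.radians(t),' delta after turn',np.round(d2,1))
E
python3 - <<'E'
from h import *
go(647,5,300,96)
c=cam('top')
k=np.array([[608,290],[750,303],[722,577],[580,556]])/3.3+[270,170]
w=ray(c,k,15);print(w,w.mean(0))
E
```

```text
t0.20 tcp [ 193.1 -488.   242. ] yaw 21.59 tilt [-0.01  0.04] w 85.4 F [ 0.9  0.5 -0.4]
 delta now-axes [ 603.4 -291.5  -57.8] turn -1.299  delta after turn [442.9 502.9 -57.8]
[[ 547.64749315 -287.28516313   15.        ]
 [ 538.74919296 -386.96722627   15.        ]
 [ 348.55121547 -363.55518313   15.        ]
 [ 362.81687732 -265.04982584   15.        ]] [ 449.44119473 -325.71434959   15.        ]
```

```bash
python3 shift.py '[[85,43,-21,-8,0],[85,43,-21,-8,0],[85,43,-21,-8,0],[85,43,-21,-8,0],[85,43,-21,-8,0],[85,43,-21,-8,0],[85,43,-21,-10,0]]'; python3 shift.py '[[85,43,-21,0,0],[85,43,-21,0,0],[85,43,-21,0,0],[85,43,-21,0,0],[85,43,-21,0,0],[85,43,-21,0,0],[85,43,-21,0,0]]'; python3 shift.py '[[85,0,0,0,-0.18],[85,0,0,0,-0.18],[85,0,0,0,-0.18],[85,0,0,0,-0.18],[85,0,0,0,-0.18],[85,0,0,0,-0.18],[85,0,0,0,-0.18],[85,0,0,0,-0.039]]'
python3 - <<'E'
from h import *
go(647,5,300,96)
c=cam('wrist');cv2.imwrite('pics/w1.png',c[0][:,:,::-1])
E
```

```text
clock: 1.12
tool_pos: [419.8, -239.4, 300.5]
orientation: [0.982, 0.187, -0.0, -0.0]
ft_force: [0.1, -0.5, 0.6]
grip_width: 84.8
finger_force: 0.0
clock: 2.0
tool_pos: [645.6, 8.0, 300.2]
orientation: [0.982, 0.187, -0.0, 0.0]
ft_force: [0.8, -0.9, 0.7]
grip_width: 85.0
finger_force: 0.0
clock: 3.0
tool_pos: [644.7, 6.7, 300.1]
orientation: [0.668, 0.744, -0.0, -0.0]
ft_force: [-0.1, -0.5, -0.4]
grip_width: 85.3
finger_force: 0.0
t3.00 tcp [644.7   6.7 300.1] yaw 96.21 tilt [-0.02  0.01] w 85.3 F [-0.1 -0.5 -0.4]
 delta now-axes [-1.9  2.1  0.1] turn 0.004  delta after turn [-1.9  2.1  0.1]
```

View pics/w1.png

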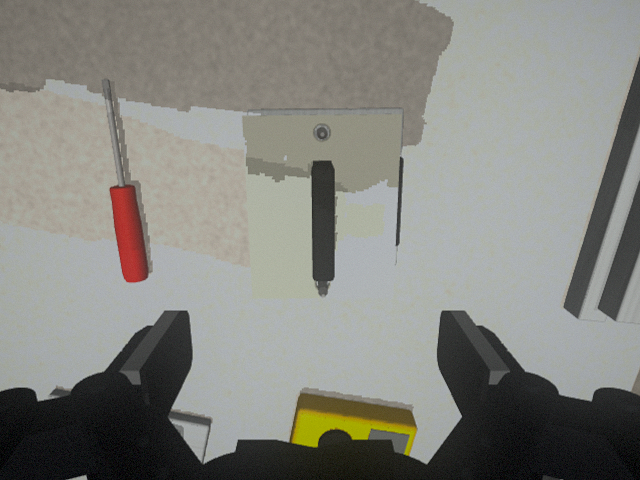

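Wrist view: handle bar from (323,160) to (323,283), pins at (321,132) and (322,290), almost aligned with the tool already.

Run:
```python
from h import *
c=cam('wrist')
print(c[3],blob(c,dark,(295,145,350,300),146))
c2=(c[0],)+c[1:]
g=cv2.cvtColor(c[0],cv2.COLOR_RGB2GRAY).astype(int)
for r in (170,200,230,250,265): 
    q=np.where(g[r,300:345]<60)[0]+300; a=[[q.min()-.5,r],[q.max()+.5,r]]; w=ray(c,a,146)[:,:2]; print(r,q.min(),q.max(),w.round(1).tolist(),w.mean(0))
print(ray(c,[[321,132]],125))
print(ray(c,[[246,112],[402,108]],101))
```

```text
[637.3846086   79.84447631 431.88825029] [(array([651.2,   5.7,  85.7,  14.8]), -83.08, array([312, 161], dtype=int32), array([333, 280], dtype=int32))]
170 312 333 [[639.7, 41.5], [654.4, 43.1]] [647.02340001  42.33556059]
200 312 333 [[641.8, 21.1], [656.9, 22.7]] [649.35385963  21.9288959 ]
230 313 333 [[644.8, -0.1], [659.5, 1.5]] [652.1321553    0.69351721]
250 313 333 [[646.4, -14.8], [661.2, -13.2]] [653.8149176  -13.99718027]
265 313 333 [[647.6, -26.1], [662.6, -24.5]] [655.10904678 -25.29506845]
[[643.65466729  65.96468759 125.        ]]
[[586.60775083  73.28235767 101.        ]
 [702.39885198  88.7309463  101.        ]]
```

Run:
```python
from h import *
go(651,5,215,96.8)
```

```text
t3.10 tcp [644.8   6.7 300.1] yaw 96.04 tilt [-0.01  0.  ] w 85.0 F [ 0.4  0.9 -0.7]
 delta now-axes [-2.4  6.  85.1] turn -0.013  delta after turn [-2.4  6.  85.1]
```

```bash
python3 shift.py '[[85,-2.4,6,25,-0.013],[85,0,0,30,0],[85,0,0,30,0],[85,0,0,0,0]]'
python3 - <<'E'
from h import *
c=cam('wrist'); g=cv2.cvtColor(c[0],cv2.COLOR_RGB2GRAY).astype(int)
print(blob(c,dark,(290,60,360,330),146))
for r in range(80,330,25): 
    q=np.where(g[r,285:360]<60)[0]+285
    if len(q)<5: continue
    w=ray(c,[[q.min()-.5,r],[q.max()+.5,r]],146)[:,:2]; print(r,q.min(),q.max(),w.mean(0).round(1))
go(651,5,128,96.8)
cv2.imwrite('pics/w2.png',c[0][:,:,::-1])
E
```

```text
clock: 3.6
tool_pos: [650.0, 5.0, 213.6]
orientation: [0.665, 0.747, -0.001, -0.002]
ft_force: [0.7, 0.2, 0.5]
grip_width: 85.3
finger_force: 0.0
[(array([650.7,  11.7,  76.8,  15.3]), -83.07, array([301, 174], dtype=int32), array([332, 321], dtype=int32))]
180 304 329 [646.5  47. ]
205 301 332 [647.9  35. ]
230 301 332 [649.3  22.6]
255 302 331 [650.9   9.8]
280 302 331 [652.4  -3.5]
305 302 331 [654.1 -17.3]
t3.65 tcp [650.7   5.  215.3] yaw 96.71 tilt [-0.07  0.01] w 84.8 F [-0.3 -0.9  1.1]
 delta now-axes [-0.   0.4 87.3] turn -0.001  delta after turn [-0.   0.4 87.3]
```

View pics/w2.png

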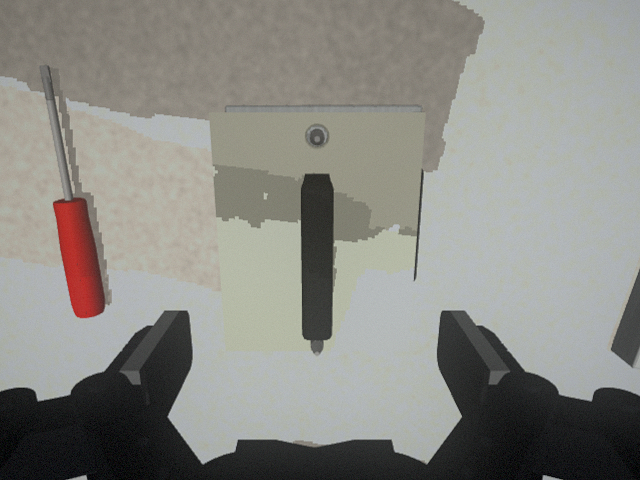

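Handle is centred between the fingers (cols 302–331, rows 175–338); centre ≈ (651, 5.5). Descend and grip.

```bash
python3 shift.py '[[85,0,0.5,25,0],[85,0,0,25,0],[85,0,0,22,0],[85,0,0,15,0],[85,0,0,0,0]]'; python3 shift.py '[[50,0,0,0,0],[30,0,0,0,0],[24,0,0,0,0],[20,0,0,0,0],[8,0,0,0,0],[8,0,0,0,0],[8,0,0,0,0]]' 60
python3 - <<'E'
from h import *
go(651,5,128,96.8)
E
```

```text
clock: 4.28
tool_pos: [651.5, 5.0, 128.4]
orientation: [0.664, 0.747, -0.0, -0.0]
ft_force: [0.0, 0.0, 0.2]
grip_width: 85.0
finger_force: 0.0
clock: 5.15
tool_pos: [651.4, 5.0, 128.6]
orientation: [0.664, 0.748, -0.0, 0.0]
ft_force: [-2.9, -1.1, 5.5]
grip_width: 15.1
finger_force: 58.9
t5.15 tcp [651.4   5.  128.6] yaw 96.76 tilt [ 0.01 -0.01] w 15.1 F [-2.9 -1.1  5.5]
 delta now-axes [ 0.1 -0.4  0.6] turn -0.001  delta after turn [ 0.1 -0.4  0.6]
```

```bash
python3 shift.py '[[8,0,0,-4,0],[8,0,0,-8,0],[8,0,0,-10,0],[8,0,0,-10,0],[8,0,0,-10,0],[8,0,0,-15,0],[8,0,0,-20,0],[8,0,0,-20,0]]'
python3 - <<'E'
from h import *
go(470.8,353.2,180,90)
c=cam('wrist');cv2.imwrite('pics/w3.png',c[0][:,:,::-1])
c=cam('top');print('mat',blob(c,dark,(120,235,240,345),4))
E
```

```text
clock: 6.15
tool_pos: [651.4, 5.0, 226.7]
orientation: [0.664, 0.748, 0.0, 0.0]
ft_force: [0.2, 0.4, -3.3]
grip_width: 15.1
finger_force: 58.6
t6.15 tcp [651.4   5.  226.7] yaw 96.76 tilt [ 0.02 -0.  ] w 15.1 F [ 0.2  0.4 -3.3]
 delta now-axes [ 367.  -138.4   46.6] turn 0.118  delta after turn [ 348.2 -180.6   46.6]
mat [(array([470.9, 353. , 184.1, 163.9]), 89.52, array([138, 255], dtype=int32), array([218, 326], dtype=int32))]
```

View pics/w3.png

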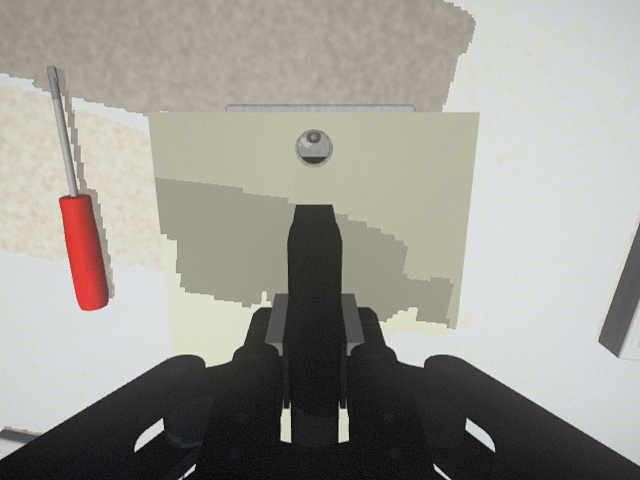

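Run:
```python
from h import *
c=cam('wrist');g=cv2.cvtColor(c[0],cv2.COLOR_RGB2GRAY)
o=env.get_obs();Q=R.from_quat(o['orientation']).as_matrix()
w=ray(c,[[148.5,112.5],[479.5,112.5]],o['tool_pos'][2]-27.5)
print((w-o['tool_pos'])@Q)
print((ray(c,[[314,148]],o['tool_pos'][2]-27.5)-o['tool_pos'])@Q)
go(470.9,353,226,89.4)
```

```text
[[ 72.75309741 -59.33126303  27.35236503]
 [ 72.68160703  61.26543093  27.58732695]]
[[60.02123486  0.87281404 27.47526561]]
t6.30 tcp [652.    5.  226.3] yaw 96.76 tilt [ 0.11 -0.01] w 14.9 F [ 0.3  0.3 -3.9]
 delta now-axes [ 3.669e+02 -1.388e+02 -1.000e-01] turn 0.128  delta after turn [ 3.461e+02 -1.847e+02 -1.000e-01]
```

```bash
python3 shift.py '[[8,20,-8,0,0],[8,40,-15,0,0],[8,45,-17,0,0],[8,50,-19,0,0],[8,50,-19,0,0],[8,50,-19,0,0],[8,45,-17,0,0]]'; python3 shift.py '[[8,40,-15,0,0],[8,20,-7,0,0],[8,7,-3,0,0.06],[8,0,0,0,0.068],[8,0,0,20,0],[8,0,0,0,0]]'
python3 - <<'E'
from h import *
go(470.9,353,206,89.4)
c=cam('wrist');cv2.imwrite('pics/w4.png',c[0][:,:,::-1])
E
```

```text
clock: 7.18
tool_pos: [500.7, 291.4, 224.7]
orientation: [0.664, 0.748, -0.0, -0.0]
ft_force: [0.9, 0.5, -3.2]
grip_width: 14.9
finger_force: 58.8
clock: 7.92
tool_pos: [469.4, 352.5, 203.9]
orientation: [0.711, 0.704, -0.001, -0.0]
ft_force: [-0.1, 0.0, -2.9]
grip_width: 14.7
finger_force: 58.9
t7.92 tcp [469.4 352.5 203.9] yaw 89.42 tilt [-0.14 -0.08] w 14.7 F [-0.1  0.  -2.9]
 delta now-axes [ 0.5  1.5 -2.1] turn 0.000  delta after turn [ 0.5  1.5 -2.1]
```

View pics/w4.png

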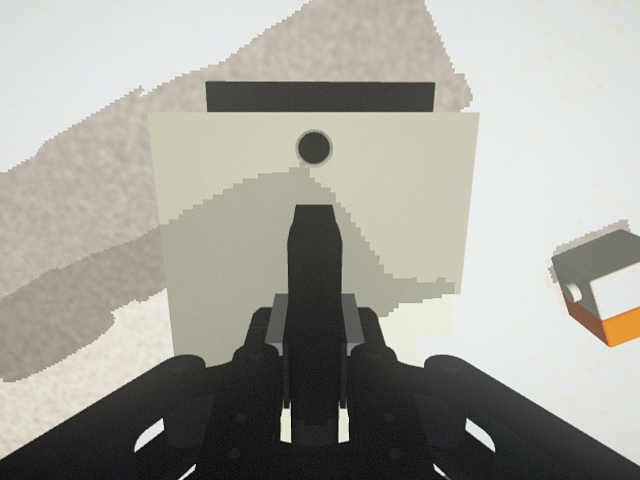

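Mat's far edge runs from (207,82) to (435,82); cover's far edge (148..480, 112).

Run:
```python
from h import *
c=cam('wrist')
w=ray(c,[[206.5,82.],[434.8,82.5]],4);print(w)
d=w[1]-w[0];print(np.linalg.norm(d),np.degrees(np.arctan2(d[1],d[0])))
n=np.array([-d[1],d[0],0])/np.linalg.norm(d);print('mat centre',w.mean(0)-95*n)
n2=n[:2]; m=w.mean(0)[:2]-95*n2
t=m+2.1*n2;print(t)
go(t[0],t[1],43,89.6)
```

```text
[[391.40629911 447.17494201   4.        ]
 [560.14181507 445.02564754   4.        ]]
168.74920389628383 -0.7297742983214418
mat centre [474.5640782  351.10800061   4.        ]
[474.5908251  353.20783027]
t8.03 tcp [470.1 352.9 205.5] yaw 89.42 tilt [-0.02 -0.02] w 15.2 F [ 0.3  0.4 -3.8]
 delta now-axes [  0.4   4.6 162.5] turn -0.003  delta after turn [  0.4   4.6 162.5]
```

```bash
python3 shift.py '[[8,0.6,3.2,20,0],[8,0,0,35,0],[8,0,0,40,0],[8,0,0,35,0],[8,0,0,20,0],[8,0,0,8,0],[8,0,0,4,0],[8,0,0,0,0]]'
python3 - <<'E'
from h import *
go(473.3,353.5,37.3,89.4)
E
```

```text
clock: 9.02
tool_pos: [473.8, 353.8, 43.9]
orientation: [0.711, 0.704, 0.0, 0.0]
ft_force: [-0.3, -0.1, -3.6]
grip_width: 15.2
finger_force: 58.9
t9.03 tcp [473.8 353.8  43.9] yaw 89.42 tilt [0.05 0.03] w 15.2 F [-0.3 -0.1 -3.6]
 delta now-axes [-0.3 -0.5  6.6] turn 0.000  delta after turn [-0.3 -0.5  6.6]
```

```bash
python3 shift.py '[[8,0,0,2.5,0],[8,0,0,2,0],[8,0,0,1.2,0],[8,0,0,0.5,0],[8,0,0,0,0]]'; python3 shift.py '[[8,0,0,0.5,0],[8,0,0,0,0]]'
```

```text
clock: 9.65
tool_pos: [473.3, 353.6, 37.6]
orientation: [0.711, 0.704, 0.0, -0.0]
ft_force: [-2.9, -1.6, 6.1]
grip_width: 15.0
finger_force: 60.2
clock: 9.9
tool_pos: [473.3, 353.7, 37.5]
orientation: [0.711, 0.704, 0.0, 0.0]
ft_force: [-7.1, -3.3, 12.1]
grip_width: 15.3
finger_force: 61.3
```

Contact. Release, rise, and go towards the scanner.

```bash
python3 shift.py '[[20,0,0,-0.5,0],[30,0,0,0,0],[50,0,0,0,0],[60,0,0,0,0],[60,0,0,-15,0],[60,0,0,-30,0],[60,0,0,-45,0],[85,0,0,-50,0]]'; python3 shift.py '[[85,0,0,-50,0],[85,0,0,-50,0],[85,0,0,0,0]]';python3 - <<'E'
from h import *
c=cam('wrist');cv2.imwrite('pics/w5.png',c[0][:,:,::-1])
go(410,-320,280,176)
E
```

```text
clock: 10.9
tool_pos: [473.1, 353.5, 179.3]
orientation: [0.711, 0.704, -0.0, -0.0]
ft_force: [0.7, 0.7, 0.4]
grip_width: 76.3
finger_force: 0.0
clock: 11.28
tool_pos: [474.3, 354.2, 281.8]
orientation: [0.711, 0.704, 0.003, 0.001]
ft_force: [-0.4, 1.2, -0.1]
grip_width: 85.2
finger_force: 0.0
t11.32 tcp [473.8 353.9 279.4] yaw 89.43 tilt [0.18 0.1 ] w 85.3 F [ 0.3  0.5 -1.5]
 delta now-axes [-674.5  -57.1   -2. ] turn -1.511  delta after turn [  16.7 -676.7   -2. ]
```

View pics/w5.png

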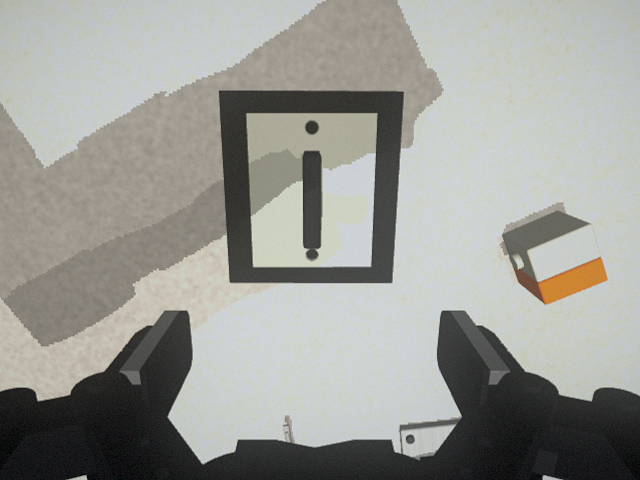

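Plate lies flat within the mat, borders nearly even (mat 219–404 × 91–282 px, plate 246–378 × 113–268 px).  Check numerically and survey the unit on the way.

Run:
```python
from h import *
c=cam('wrist')
m=ray(c,[[219,91],[404,92],[391,282.5],[230,282.5]],4);p=ray(c,[[246,113],[378,113],[372,268],[251,268]],10)
print(m.mean(0),p.mean(0))
go(620,4,330,186.8); go(500,0,300,186.8)
```

```text
[472.14007351 350.83480967   4.        ] [472.85999417 350.60723494  10.        ]
t11.38 tcp [473.4 353.6 277.8] yaw 89.43 tilt [0.05 0.03] w 85.0 F [ 0.9 -0.1  0.3]
 delta now-axes [-348.1  150.1  -52.3] turn -1.699  delta after turn [-104.2 -364.5  -52.3]
t11.38 tcp [473.4 353.6 277.8] yaw 89.43 tilt [0.05 0.03] w 85.0 F [ 0.9 -0.1  0.3]
 delta now-axes [-353.3   30.1  -22.4] turn -1.699  delta after turn [  15.4 -354.3  -22.4]
```

```bash
python3 shift.py '[[85,-30,2,-4,0],[85,-48,4,-4,0],[85,-50,4,-4,0],[85,-50,4,-4,0],[85,-50,4,-4,0],[85,-50,4,-2,0],[85,-48,4,0,0],[85,-27,4,0,0]]'; python3 shift.py '[[85,0,0,0,-0.18],[85,0,0,0,-0.18],[85,0,0,0,-0.18],[85,0,0,0,-0.18],[85,0,0,0,-0.18],[85,0,0,0,-0.18],[85,0,0,0,-0.18],[85,0,0,0,-0.18]]'; python3 shift.py '[[85,0,0,0,-0.18],[85,0,0,0,-0.079],[85,0,0,0,0]]'
python3 - <<'E'
from h import *
c=cam('wrist');cv2.imwrite('pics/w6.png',c[0][:,:,::-1])
go(410,-320,280,180)
E
```

```text
clock: 12.38
tool_pos: [499.2, -1.6, 298.2]
orientation: [0.711, 0.703, -0.001, -0.001]
ft_force: [0.7, 0.0, 0.1]
grip_width: 85.3
finger_force: 0.0
clock: 13.38
tool_pos: [499.3, 0.5, 298.2]
orientation: [0.067, 0.998, 0.0, -0.001]
ft_force: [-0.2, 0.6, -0.6]
grip_width: 84.9
finger_force: 0.0
clock: 13.75
tool_pos: [499.4, 0.5, 298.3]
orientation: [-0.059, 0.998, 0.0, -0.001]
ft_force: [-0.6, -0.5, -0.7]
grip_width: 85.0
finger_force: 0.0
t13.80 tcp [4.995e+02 4.000e-01 2.984e+02] yaw -173.34 tilt [-0.08  0.01] w 84.9 F [-0.5  0.9 -0.4]
 delta now-axes [ 126.  -307.9   18.5] turn 0.116  delta after turn [  89.4 -320.4   18.5]
```

View pics/w6.png

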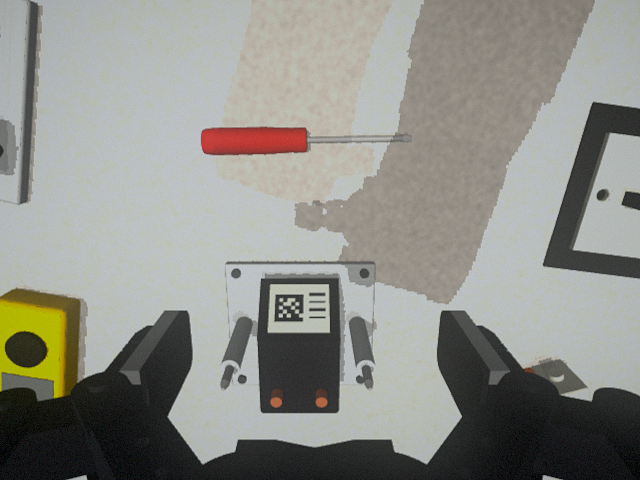

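Run:
```python
from h import *
c=cam('wrist');g=cv2.cvtColor(c[0],cv2.COLOR_RGB2GRAY)
m=np.zeros_like(g);m[279:345,262:337]=g[279:345,262:337]>130
m=cv2.morphologyEx(m,cv2.MORPH_CLOSE,np.ones((5,5)))
k=max(cv2.findContours(m,cv2.RETR_EXTERNAL,cv2.CHAIN_APPROX_NONE)[0],key=cv2.contourArea)
q=cv2.approxPolyDP(k,5,True)[:,0];print(q.tolist())
q=q[np.argsort(q[:,1])];a=ray(c,q[:2],29.8);b=ray(c,q[2:4],65.2);print(a,b)
L=np.r_[a,b].mean(0);print('label',L)
for e in(a,b):
    e=e[np.argsort(e[:,1])];d=e[1]-e[0];print(np.linalg.norm(d),'yaw',np.degrees(np.arctan2(-d[0],d[1])))
# base near corners z10, pins tops z125
w=ray(c,[[226,262],[375,262]],10);print(w,w.mean(0));d=w[0]-w[1];print(np.degrees(np.arctan2(d[0],-d[1])))
```

```text
[[270, 285], [269, 332], [329, 331], [328, 284]]
[[593.79565429  25.6725815   29.8       ]
 [601.72963238 -33.10564098  29.8       ]] [[627.5273946   29.76037538  65.2       ]
 [635.27442736 -27.64940474  65.2       ]]
label [614.58177716  -1.33052221  47.5       ]
59.31127587903032 yaw 7.687411994480973
57.93012489333959 yaw 7.6852254397102975
[[589.57769034 -82.71196766  10.        ]
 [571.44205501  73.48775588  10.        ]] [580.50987267  -4.61210589  10.        ]
6.622698045616864
```

```bash
python3 shift.py '[[85,10,-25,4,0],[85,18,-45,4,0],[85,21,-50,4,0],[85,21,-50,4,0],[85,21,-50,4,0],[85,20,-45,4,0],[85,18,-35,4,0],[85,6,-8,0,0.187]]'; python3 shift.py '[[85,0,0,0,0]]'
python3 - <<'E'
from h import *
c=cam('wrist');cv2.imwrite('pics/w7.png',c[0][:,:,::-1])
go(410,-320,260,176)
E
```

```text
clock: 14.85
tool_pos: [401.1, -323.2, 270.3]
orientation: [0.038, 0.999, 0.0, -0.0]
ft_force: [0.3, 0.3, -0.9]
grip_width: 84.9
finger_force: 0.0
clock: 14.98
tool_pos: [401.7, -321.8, 270.7]
orientation: [0.035, 0.999, 0.0, -0.0]
ft_force: [0.2, 0.7, -0.0]
grip_width: 85.0
finger_force: 0.0
t15.03 tcp [ 402.1 -321.3  270.9] yaw 176.18 tilt [-0.01  0.02] w 84.7 F [ 0.  -0.3 -0.7]
 delta now-axes [-7.8  1.8 10.9] turn 0.003  delta after turn [-7.8  1.8 10.9]
```

View pics/w7.png

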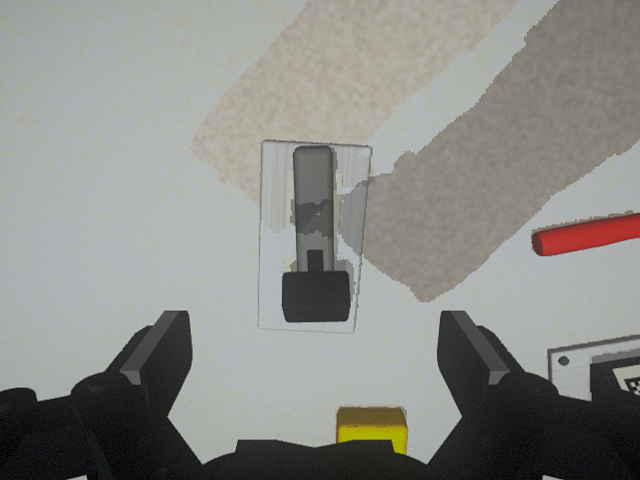

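Scanner handle at cols 294–333 rows 146–270, head (282–350, 271–322); dock corners (262,140),(372,147),(354,333),(258,329).

Run:
```python
from h import *
c=cam('wrist');g=cv2.cvtColor(c[0],cv2.COLOR_RGB2GRAY).astype(int)
w=ray(c,[[262,140.5],[372,147],[354.5,332.5],[258.5,329]],15);print('dock',w,w.mean(0))
for a,b in((0,3),(1,2)): d=w[b]-w[a];print(np.linalg.norm(d),np.degrees(np.arctan2(d[1],d[0])))
P=[]
for r in range(160,265,12):
    q=np.where(g[r,280:345]<115)[0]+280
    e=ray(c,[[q.min()-.5,r],[q.max()+.5,r]],45)[:,:2];P.append(e.mean(0));print(r,q.min(),q.max(),P[-1].round(1),np.linalg.norm(e[0]-e[1]).round(1))
P=np.array(P);f=np.polyfit(P[:,0],P[:,1],1);print('yaw',np.degrees(np.arctan(f[0])),'y at 400',np.polyval(f,400))
print('rear',ray(c,[[313,146]],40),'head',ray(c,[[282,271],[350,271],[283,322],[349,321]],73))
print(blob(c,lambda p:p.max(2)<70,(270,268,360,328),73))
print(g[205,285:345].tolist())
```

```text
dock [[ 351.88413186 -364.53254494   15.        ]
 [ 364.20189857 -266.45531633   15.        ]
 [ 549.81292383 -289.56927026   15.        ]
 [ 539.18437446 -387.44409399   15.        ]] [ 451.27083218 -327.00030638   15.        ]
188.69636975574383 -6.974072856756755
187.04466729471406 -7.098443235168155
160 293 332 [ 368.8 -320.3] 33.5
172 293 332 [ 378.8 -321. ] 33.7
184 293 332 [ 389.  -321.7] 34.0
196 294 332 [ 399.3 -321.9] 33.4
208 294 332 [ 409.8 -322.7] 33.7
220 294 332 [ 420.5 -323.4] 34.0
232 295 332 [ 431.4 -323.7] 33.4
244 295 332 [ 442.4 -324.4] 33.7
256 296 332 [ 453.7 -324.7] 33.1
yaw -3.031550891990128 y at 400 -322.08752992808365
rear [[ 357.80103487 -319.12509732   40.        ]] head [[ 455.37705311 -351.5923181    73.        ]
 [ 459.19066737 -295.03603857   73.        ]
 [ 502.48499907 -354.93305858   73.        ]
 [ 505.37295406 -297.87836499   73.        ]]
[(array([ 478.7, -326.2,   57.3,   48.8]), 87.47, array([281, 268], dtype=int32), array([348, 321], dtype=int32))]
[168, 183, 179, 179, 172, 120, 123, 131, 118, 74, 69, 75, 91, 90, 93, 94, 93, 88, 81, 81, 80, 80, 75, 80, 78, 76, 79, 79, 76, 72, 73, 73, 80, 75, 75, 76, 81, 77, 75, 73, 78, 74, 70, 79, 79, 75, 65, 90, 154, 149, 148, 146, 148, 143, 135, 140, 144, 139, 136, 139]
```

Run:
```python
from h import *
go(428,-323.6,200,177)
```

```text
t15.07 tcp [ 402.3 -320.9  271. ] yaw 176.26 tilt [-0.    0.02] w 85.1 F [ 0.1 -0.6 -0. ]
 delta now-axes [-25.9  -1.   71. ] turn -0.013  delta after turn [-25.8  -1.3  71. ]
```

```bash
python3 shift.py '[[85,-13,-0.5,20,-0.013],[85,-13,-0.5,31,0],[85,0,0,20,0],[85,0,0,0,0],[85,0,0,0,0]]'
python3 - <<'E'
from h import *
c=cam('wrist');g=cv2.cvtColor(c[0],cv2.COLOR_RGB2GRAY).astype(int)
go(428,-323.6,28,177);print('cam',c[3])
P=[]
for r in range(130,260,16):
    q=np.where(g[r,260:370]<115)[0]+260
    if len(q)<5: continue
    e=ray(c,[[q.min()-.5,r],[q.max()+.5,r]],45)[:,:2];P.append(e.mean(0));print(r,q.min(),q.max(),P[-1].round(1),np.linalg.norm(e[0]-e[1]).round(1))
col=g[:,306:322].mean(1).round().astype(int);print('rows80-140',col[80:140].tolist())
print(ray(c,[[313,r] for r in (90,100,110,120,130)],40)[:,0].round(1))
print(blob(c,lambda p:p.max(2)<70,(240,250,390,420),45))
E
```

```text
clock: 15.7
tool_pos: [428.4, -323.8, 201.0]
orientation: [0.027, 1.0, -0.0, 0.0]
ft_force: [0.1, -0.4, -0.3]
grip_width: 84.8
finger_force: 0.0
t15.75 tcp [ 428.5 -324.1  201.2] yaw 176.87 tilt [ 0.06 -0.06] w 84.8 F [ 0.1 -0.1 -0.2]
 delta now-axes [  0.7   0.6 173.2] turn -0.002  delta after turn [  0.7   0.6 173.2]
cam [ 355.51854049 -319.65710455  332.7623593 ]
130 289 339 [ 368.1 -320.7] 33.6
146 290 339 [ 378.4 -320.9] 33.3
162 290 339 [ 389.  -321.5] 33.7
178 290 339 [ 399.8 -322.1] 34.1
194 291 338 [ 410.8 -322.7] 33.1
210 291 338 [ 422.1 -323.3] 33.4
226 291 338 [ 433.6 -323.9] 33.8
242 292 338 [ 445.4 -324.2] 33.5
258 292 338 [ 457.5 -324.9] 33.9
rows80-140 [184, 183, 183, 184, 184, 184, 183, 184, 183, 183, 183, 182, 183, 181, 182, 180, 179, 177, 177, 177, 178, 180, 181, 181, 181, 181, 181, 181, 181, 181, 183, 158, 133, 151, 118, 76, 85, 96, 102, 104, 108, 111, 113, 116, 118, 118, 118, 118, 117, 117, 117, 117, 117, 116, 117, 117, 117, 117, 117, 116]
[342.9 349.2 355.4 361.8 368.3]
[(array([ 484.7, -326.4,   66.7,   63.2]), -3.11, array([273, 250], dtype=int32), array([357, 333], dtype=int32))]
```

```bash
python3 shift.py '[[85,0.7,0.3,25,0],[85,0,0,40,0],[85,0,0,40,0],[85,0,0,35,0],[85,0,0,20,0],[85,0,0,7,0],[85,0,0,3,0],[85,0,0,0,0]]'; python3 shift.py '[[60,0,0,0,0],[45,0,0,0,0],[38,0,0,0,0],[25,0,0,0,0],[25,0,0,0,0],[25,0,0,0,0],[25,0,0,0,0]]' 60
python3 - <<'E'
from h import *
go(428,-323.6,30.5,177)
E
```

```text
clock: 16.75
tool_pos: [427.8, -324.0, 30.8]
orientation: [0.028, 1.0, -0.0, 0.0]
ft_force: [-0.2, 0.4, 0.6]
grip_width: 84.9
finger_force: 0.0
clock: 17.62
tool_pos: [427.5, -323.8, 30.5]
orientation: [0.028, 1.0, -0.0, 0.0]
ft_force: [-1.4, 2.3, 6.6]
grip_width: 33.0
finger_force: 60.8
t17.62 tcp [ 427.5 -323.8   30.5] yaw 176.81 tilt [ 0.02 -0.02] w 33.0 F [-1.4  2.3  6.6]
 delta now-axes [-0.5  0.2 -0. ] turn -0.003  delta after turn [-0.5  0.2 -0. ]
```

```bash
cat >> h.py <<'E'
def headpx():
    c=cam('wrist'); return blob(c,lambda p:p.max(2)<70,(240,200,390,330),45)[0][2:]
E
python3 -c "
from h import *
print(headpx());c=cam('wrist');cv2.imwrite('pics/a.png',c[0][:,:,::-1])"
python3 shift.py '[[25,0,0,-3,0],[25,0,0,-8,0],[25,0,0,-20,0],[25,0,0,-35,0],[25,0,0,-35,0],[25,0,0,-19,0],[25,0,0,0,0],[25,0,0,0,0]]'
python3 - <<'E'
from h import *
print(headpx());c=cam('wrist');cv2.imwrite('pics/b.png',c[0][:,:,::-1])
a=cv2.imread('pics/a.png',0)[60:330,280:350];b=cv2.imread('pics/b.png',0)[60:330,280:350]
print(cv2.phaseCorrelate(np.float32(a[60:]),np.float32(b[60:]),cv2.createHanningWindow((70,210),cv2.CV_32F)))
print(a[0:90:2,35].tolist(),b[0:90:2,35].tolist())
go(477.9,-18.2,150,187)
E
```

```text
(array([362, 262], dtype=int32), array([375, 329], dtype=int32))
clock: 18.73
tool_pos: [427.1, -323.4, 149.3]
orientation: [0.028, 1.0, 0.0, -0.0]
ft_force: [0.5, 0.2, -2.1]
grip_width: 33.1
finger_force: 59.9
(array([361, 254], dtype=int32), array([375, 329], dtype=int32))
((0.651478666687737, 1.9933481057873337), 0.4387800948610031)
[218, 218, 220, 215, 220, 219, 216, 219, 215, 214, 213, 213, 211, 211, 207, 209, 212, 212, 216, 218, 218, 218, 216, 216, 215, 216, 219, 220, 170, 149, 189, 116, 87, 96, 92, 111, 119, 119, 118, 124, 123, 128, 131, 133, 136] [203, 203, 205, 204, 206, 210, 212, 216, 210, 211, 214, 214, 212, 211, 212, 207, 210, 210, 206, 206, 201, 210, 211, 212, 212, 211, 209, 216, 150, 192, 215, 128, 82, 91, 98, 109, 113, 115, 116, 116, 120, 123, 127, 128, 132]
t18.82 tcp [ 427.  -323.3  149.1] yaw 176.80 tilt [-0.07  0.07] w 33.3 F [ 0.1  0.2 -2.5]
 delta now-axes [-33.8 307.5  -0.6] turn -0.178  delta after turn [-87.7 296.6  -0.6]
```

```bash
python3 shift.py '[[25,-3,20,0,0],[25,-4,40,0,0],[25,-6,50,0,0],[25,-6,55,0,0],[25,-6,55,0,0],[25,-5,50,0,0],[25,-4,37,0,0],[25,0,0,0,-0.178]]'; python3 shift.py '[[25,0,0,10,0],[25,0,0,0,0]]'
python3 - <<'E'
from h import *
go(477.9,-18.2,105.2,187)
c=cam('wrist');o=env.get_obs();Q=R.from_quat(o['orientation']).as_matrix()
for r in (120,122):
  for z in (14,0,-10): print(r,z,((ray(c,[[315,r]],o['tool_pos'][2]+z)-o['tool_pos'])@Q).round(1))
g=cv2.cvtColor(c[0],cv2.COLOR_RGB2GRAY);print(g[112:134,306:322].mean(1).round().tolist())
E
```

```text
clock: 19.82
tool_pos: [477.8, -15.8, 149.7]
orientation: [-0.064, 0.998, 0.0, -0.0]
ft_force: [-0.3, -0.8, -3.0]
grip_width: 33.0
finger_force: 60.2
clock: 20.08
tool_pos: [477.6, -18.8, 139.0]
orientation: [-0.059, 0.998, 0.0, -0.001]
ft_force: [-0.2, -0.6, -1.9]
grip_width: 32.8
finger_force: 60.2
t20.07 tcp [477.6 -18.8 139. ] yaw -173.23 tilt [-0.1   0.02] w 32.8 F [-0.2 -0.6 -1.9]
 delta now-axes [-0.4  0.6 33.8] turn -0.004  delta after turn [-0.4  0.6 33.8]
120 14 [[ 70.6   0.5 -13.9]]
120 0 [[70.3  0.6  0.1]]
120 -10 [[70.1  0.6 10.1]]
122 14 [[ 70.1   0.5 -13.9]]
122 0 [[69.8  0.6  0.1]]
122 -10 [[69.5  0.6 10.1]]
[217.0, 218.0, 217.0, 217.0, 216.0, 216.0, 216.0, 218.0, 220.0, 201.0, 132.0, 80.0, 88.0, 94.0, 96.0, 100.0, 102.0, 107.0, 114.0, 116.0, 118.0, 119.0]
```

```bash
python3 shift.py '[[25,-0.4,0.6,10,-0.004],[25,0,0,12,0],[25,0,0,9,0],[25,0,0,3,0],[25,0,0,0,0],[25,0,0,0,0]]'
python3 - <<'E'
from h import *
go(477.9,-18.2,105.2,187)
o=env.get_obs();Q=R.from_quat(o['orientation']).as_matrix()
w=o['tool_pos']+Q@[-80.9,0,1.1];v=Q@[-.7071,0,.7071]
print('window',w);L=np.array([614.5,-1.4,47.5]);d=L-w;s=d@v;print('range',s,'miss',d-s*v)
c=cam('scene')
M=c[2].T
for X in(w,L):
    p=c[1]@(M@(X-c[3]));print(p[:2]/p[2])
E
```

```text
clock: 20.88
tool_pos: [479.0, -18.4, 106.4]
orientation: [-0.063, 0.998, -0.0, 0.0]
ft_force: [-0.5, 0.2, -2.5]
grip_width: 33.2
finger_force: 60.3
t20.88 tcp [479.  -18.4 106.4] yaw -172.77 tilt [ 0.03 -0.  ] w 33.2 F [-0.5  0.2 -2.5]
 delta now-axes [1.  0.4 1.1] turn 0.004  delta after turn [1.  0.4 1.1]
window [559.24031906  -8.26025999 105.29166839]
range 80.23767148195597 miss [-1.05545145 -0.27300316 -1.08467708]
[307.18019177 222.60900168]
[312.48395585 258.59094351]
```

Very close; tiny correction, then hold for about 3.5 s.

```bash
python3 shift.py '[[25,0.8,0.3,1,0.004],[25,0,0,0,0],[25,0,0,0,0],[25,0,0,0,0],[25,0,0,0,0],[25,0,0,0,0],[25,0,0,0,0],[25,0,0,0,0]]'; for i in 1 2 3; do python3 shift.py '[[25,0,0,0,0],[25,0,0,0,0],[25,0,0,0,0],[25,0,0,0,0],[25,0,0,0,0],[25,0,0,0,0],[25,0,0,0,0],[25,0,0,0,0]]'; done
python3 - <<'E'
from h import *
o=env.get_obs();Q=R.from_quat(o['orientation']).as_matrix()
w=o['tool_pos']+Q@[-80.9,0,1.1];v=Q@[-.7071,0,.7071]
L=np.array([614.5,-1.4,47.5]);d=L-w;s=d@v;print('range',s,'miss',d-s*v)
# dock target: dock centre, yaw -7 ; scanner body x -85..78
cD=np.array([451,-326.8]);u=np.array([np.cos(np.radians(-7)),np.sin(np.radians(-7))])
print('tcp if origin centred',cD-15.4*u)
go(*(cD-15.4*u),150,173)
E
```

```text
clock: 21.92
tool_pos: [477.9, -18.2, 105.1]
orientation: [-0.061, 0.998, 0.0, -0.0]
ft_force: [0.3, 0.0, -1.8]
grip_width: 32.8
finger_force: 60.3
clock: 22.92
tool_pos: [478.0, -18.2, 105.1]
orientation: [-0.061, 0.998, -0.0, 0.0]
ft_force: [0.6, -0.7, -2.1]
grip_width: 33.2
finger_force: 60.3
clock: 23.92
tool_pos: [478.0, -18.2, 105.1]
orientation: [-0.061, 0.998, 0.0, 0.0]
ft_force: [-0.4, -0.5, -2.1]
grip_width: 33.1
finger_force: 60.3
clock: 24.92
tool_pos: [477.9, -18.2, 105.1]
orientation: [-0.061, 0.998, -0.0, 0.0]
ft_force: [-0.0, -0.4, -0.9]
grip_width: 32.8
finger_force: 60.3
range 80.01964854100854 miss [0.09686797 0.07515758 0.1031344 ]
tcp if origin centred [ 435.71478926 -324.92321211]
t24.93 tcp [477.9 -18.2 105.1] yaw -173.00 tilt [ 0. -0.] w 32.8 F [-0.  -0.4 -0.9]
 delta now-axes [  79.3 -299.3  -44.9] turn 0.244  delta after turn [   4.5 -309.6  -44.9]
```

```bash
python3 shift.py '[[25,2,0,-15,0],[25,8,-15,-30,0],[25,13,-50,0,0],[25,13,-55,0,0],[25,13,-55,0,0],[25,13,-55,0,0],[25,10,-45,0,0],[25,6,-24,0,0.1]]'; python3 shift.py '[[25,0,0,0,0.144],[25,0,0,20,0],[25,0,0,0,0]]'
python3 - <<'E'
from h import *
go(437.2,-325.1,31.5,173)
E
```

```text
clock: 25.92
tool_pos: [436.5, -326.8, 149.9]
orientation: [-0.009, 1.0, -0.0, 0.0]
ft_force: [1.4, -0.1, -1.8]
grip_width: 33.0
finger_force: 60.4
clock: 26.3
tool_pos: [436.3, -324.0, 129.1]
orientation: [0.061, 0.998, 0.001, -0.001]
ft_force: [-0.6, -0.1, -2.7]
grip_width: 32.9
finger_force: 60.2
t26.30 tcp [ 436.3 -324.   129.1] yaw 173.02 tilt [-0.1   0.09] w 32.9 F [-0.6 -0.1 -2.7]
 delta now-axes [-1.2 -1.1 97.6] turn 0.000  delta after turn [-1.2 -1.1 97.6]
```

```bash
python3 shift.py '[[25,-0.7,-0.8,20,0],[25,0,0,30,0],[25,0,0,25,0],[25,0,0,13,0],[25,0,0,7,0],[25,0,0,2.5,0],[25,0,0,0.7,0],[25,0,0,0,0]]'; python3 shift.py '[[25,0,0,0.6,0],[25,0,0,0,0]]'
```

```text
clock: 27.3
tool_pos: [437.8, -325.6, 32.3]
orientation: [0.061, 0.998, -0.0, 0.0]
ft_force: [-0.5, 0.5, -2.4]
grip_width: 32.6
finger_force: 60.4
clock: 27.55
tool_pos: [437.6, -325.4, 31.4]
orientation: [0.061, 0.998, -0.0, 0.0]
ft_force: [0.3, -0.2, -2.0]
grip_width: 33.0
finger_force: 60.4
```

```bash
python3 shift.py '[[25,0,0,0.6,0],[25,0,0,0,0],[25,0,0,0.4,0],[25,0,0,0,0]]'
```

```text
clock: 28.05
tool_pos: [437.6, -325.4, 30.5]
orientation: [0.061, 0.998, -0.0, 0.0]
ft_force: [-0.6, 1.6, 4.1]
grip_width: 32.9
finger_force: 61.0
```

```bash
python3 shift.py '[[38,0,0,0,0],[50,0,0,0,0],[75,0,0,0,0],[75,0,0,0,0],[75,0,0,-10,0],[75,0,0,-30,0],[75,0,0,-45,0],[75,0,0,-45,0]]'; python3 shift.py '[[85,0,0,-50,0],[85,25,0,-50,0],[85,0,0,0,0],[85,0,0,0,0]]'
python3 - <<'E'
from h import *
go(437.2,-325.1,31.5,173)
c=cam('wrist');g=cv2.cvtColor(c[0],cv2.COLOR_RGB2GRAY).astype(int)
P=[]
for r in range(160,260,14):
    q=np.where(g[r,280:350]<115)[0]+280
    if len(q)<5: continue
    e=ray(c,[[q.min()-.5,r],[q.max()+.5,r]],45)[:,:2];P.append(e.mean(0));print(r,q.min(),q.max(),P[-1].round(1),np.linalg.norm(e[0]-e[1]).round(1))
P=np.array(P);f=np.polyfit(P[:,0],P[:,1],1);print('yaw',np.degrees(np.arctan(f[0])),'y at 451',np.polyval(f,451))
print(g[130:170,306:318].mean(1).round().tolist(),ray(c,[[312,140],[312,150],[312,160]],40)[:,0])
t=cam('top');print('mat',blob(t,dark,(120,235,240,345),4),blob(t,dark,(455,265,495,298),50))
E
```

```text
clock: 29.05
tool_pos: [437.4, -325.2, 162.4]
orientation: [0.061, 0.998, -0.0, 0.0]
ft_force: [0.0, -0.2, -0.5]
grip_width: 75.2
finger_force: 0.0
clock: 29.55
tool_pos: [412.7, -322.3, 260.3]
orientation: [0.061, 0.998, -0.0, 0.0]
ft_force: [-0.1, 0.4, -0.5]
grip_width: 84.7
finger_force: 0.0
t29.55 tcp [ 412.7 -322.3  260.3] yaw 173.01 tilt [ 0.01 -0.01] w 84.7 F [-0.1  0.4 -0.5]
 delta now-axes [-2.460e+01  2.000e-01  2.288e+02] turn 0.000  delta after turn [-2.460e+01  2.000e-01  2.288e+02]
160 294 334 [ 378.6 -318.2] 33.3
174 294 334 [ 389.9 -319.5] 33.6
188 294 334 [ 401.4 -321. ] 33.9
202 294 334 [ 413.1 -322.4] 34.3
216 295 334 [ 425.1 -323.5] 33.7
230 295 334 [ 437.3 -325. ] 34.1
244 296 334 [ 449.7 -326.1] 33.6
258 296 334 [ 462.4 -327.6] 33.9
yaw -6.344956761733025 y at 451 -326.3742729318547
[138.0, 109.0, 138.0, 157.0, 170.0, 172.0, 172.0, 172.0, 173.0, 172.0, 171.0, 173.0, 172.0, 172.0, 177.0, 131.0, 70.0, 70.0, 78.0, 90.0, 96.0, 100.0, 101.0, 105.0, 109.0, 112.0, 113.0, 112.0, 111.0, 110.0, 111.0, 111.0, 111.0, 112.0, 110.0, 112.0, 111.0, 112.0, 110.0, 111.0] [363.01709715 370.94148844 378.97297742]
mat [(array([470.8, 353.2, 185.5, 164.7]), 89.22, array([137, 255], dtype=int32), array([219, 326], dtype=int32))] [(array([ 492.5, -329.2,   67.4,   67.1]), -89.87, array([462, 267], dtype=int32), array([492, 297], dtype=int32))]
```

```bash
python3 -c "
from cell import env
print(env.hand_in())"
```

```text
the job is handed in; nothing more can be done
None
```

The job is handed in at about 30 s of the 64 s limit: by my camera measurements the cover lies flat within about 1 mm of the mat's centre, the scanner was held 4 s at 80 mm with its aim within 1 mm of the label's middle by calculation, and it is back flat within about 1 mm of the dock's middle; I didn't re-check the bystanders, and the verdict isn't known.

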